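# Show the nut bracket to the inspection camera

## Task

Wake the inspection camera by pressing its keys one at a time, fully down: first blue, then yellow, then green (never red). Then take the bracket with the two brass nuts out of the rack and hold it up still in front of the camera, upright in the picture, with the middle of its nut side at the focus point, straight above the red pointer ball, and facing squarely into the lens. Finish while still holding it there; do not touch the camera stand, and leave the other brackets and everything else where they are.

Things in the scene. Friction and masses are not known exactly. Their poses are not given: they have to be found in the camera images.
- rack: Fixed blue plate 100 x 290 x 12 mm with three nests 100 mm apart along its y, fenced by steel strips 8 mm high. Origin: centre of underside. A bracket stands loosely in each nest, turned as the rack is (nut side to the rack's +x, away from the robot); which stands where varies. Brackets lift straight up.
- nut_bracket: THE PART: galvanised angle bracket, 0.25 to 0.46 kg. Origin: underside, middle of the upright plate, at first 12 mm above the table. Plate 8 mm thick (x -4 to 4), 44 wide (y -22 to 22), 95 tall (z). Foot 44 wide, 8 thick, back to x = -44. Two brass hex nuts 20 mm across, 8 mm proud, on the +x side (nut side) at y 0, z 27 and 53. Grip across the 44 mm width near the top, z about 75.
- nut_face (a point): Middle of the nut side of nut_bracket: on the plate's +x surface, between the two nuts, at (4, 0, 40) mm in the bracket's frame. Same axes as the bracket: x is the outward normal of the nut side, z to its top.
- bare_bracket: Galvanised bracket without nuts: two plain dark round holes. Same outline as nut_bracket, same origin and axes; standing in another nest of the rack. Leave it standing.
- slot_bracket: Galvanised bracket without nuts: one long dark upright slot. Same outline as nut_bracket, same origin and axes; standing in another nest of the rack. Leave it standing.
- panel: Fixed grey key panel, 130 x 130 x 30 mm, origin at the centre of its underside. The four keys stand on it in a square 54 mm apart; which colour is where varies.
- key_blue_top (a point): Centre of the top of the round blue key, 26 mm across (first).
- key_yellow_top (a point): Centre of the top of the round yellow key, 26 mm across (second).
- key_green_top (a point): Centre of the top of the round green key, 26 mm across (third).
- key_red_top (a point): Centre of the top of the round red key, 26 mm across (do not press).
- key_blue (a joint): Travel of the blue key: 0 up, 0.006 m fully down (about 4 N), springs back; counts from 0.004. All keys alike; let one up before the next goes down.
- key_yellow (a joint): Travel of the yellow key, same values.
- key_green (a joint): Travel of the green key, same values.
- key_red (a joint): Travel of the red key, same values; must stay up.
- stand: Fixed camera stand. Origin: on the table straight below the focus point. Base strip 70 wide, 10 high, x -35 to 295 mm, 120 wide near a 24 mm column, 370 tall, at x = 270. A thin pin at the origin carries the red pointer ball (18 mm), centre 100 mm above the table. The focus point is 220 mm above the table, 120 mm straight above the ball. Touch no part of the stand or camera.
- cam_head: Camera on the stand: light grey box 85 x 52 x 52 mm, black lens, white ring light 72 mm across. Origin: lens front, 298 mm above the table. x: lens axis from the focus point into the camera, rising 26 degrees (0.45 rad) over the stand's +x; it looks down along -x. z: up in the picture. The bracket is shown right with its axes parallel to these: nuts to the lens, top leaning to the robot.
- focus (a point): The focus point: on the lens axis 180 mm in front of the lens (at x = -180 mm of cam_head); nothing is there. Axes as cam_head.
- spray_can: Blue spray can, 60 mm across, 150 mm tall. Bystander, leave it alone.
- bolt_jar: Amber glass jar, 72 mm across, 90 mm tall. Bystander, leave it alone.
- tape_roll: Brown roll of tape lying flat, 100 mm across, 45 mm high. Bystander, leave it alone.
- spanner: Steel spanner lying flat on the table. Bystander, leave it alone.
- carton: Closed cardboard carton, 120 x 90 x 70 mm. Bystander, leave it alone.
Things that resemble listed ones, but are neither listed nor needed, are in the scene too. Leave any pink or purple look-alike of the nut_bracket alone.

How it is judged:
On the way, in this order (a step that is already met when the one before it is completed fails the run):
1. blue key pressed down (value of joint key_blue above 0.004 m), for 0.02 s.
2. yellow key pressed down (value of joint key_yellow above 0.004 m), for 0.02 s.
3. green key pressed down (value of joint key_green above 0.004 m), for 0.02 s.
4. all keys up again and the nut bracket lifted clear of the rack by the gripper (z of nut_bracket in the frame of rack above 0.05 m and contact force between the fingers and nut_bracket above 1 N and value of joint each of key_blue, key_yellow, key_green below 0.003 m), for 0.1 s.
At the end, for the whole second after the job is handed in: Nut bracket held still in the air by the gripper alone, middle of its nut side within 20 mm of the focus point, axes within 0.17 rad of the camera's, nuts to the lens, top up; keys up; other brackets within 20 mm, other things within 30 mm of their starts (distance between nut_face and focus below 0.02 m and angle between the x axis of nut_bracket and the x axis of cam_head, either way round below 0.17 rad and angle between the z axis of nut_bracket and the z axis of cam_head, either way round below 0.17 rad and x of cam_head in the frame of nut_bracket above 0.1 m and angle between nut_bracket's own z axis and vertical below 0.8 rad and height (world z) of nut_face above 0.19 m and linear speed of nut_bracket below 0.02 m/s and angular speed of nut_bracket below 0.2 rad/s and contact force between the fingers and nut_bracket above 1 N and contact force between nut_bracket and stand below 0.2 N and contact force between nut_bracket and rack below 0.2 N and value of joint each of key_blue, key_yellow, key_green, key_red below 0.003 m and distance of each of bare_bracket, slot_bracket from where it was at the start of the episode below 0.02 m and distance of each of spray_can, bolt_jar, tape_roll, spanner, carton from where it was at the start of the episode below 0.03 m); the arm keeps its last pose, push and grip.
It fails at once if the red key is pressed (value of joint key_red above 0.003 m).
It fails at once if two keys are down at once (value of joint each of key_blue, key_yellow above 0.003 m or value of joint each of key_blue, key_green above 0.003 m or value of joint each of key_yellow, key_green above 0.003 m).
It fails at once if the robot or the bracket bumps the camera stand (contact force between any of the arm, the fingers, nut_bracket and stand above 2 N).
It fails at once if another bracket or a bystander is displaced (distance of any of bare_bracket, slot_bracket from where it was at the start of the episode above 0.02 m or distance of any of spray_can, bolt_jar, tape_roll, spanner, carton from where it was at the start of the episode above 0.03 m).
It also fails if it takes over 64 s, if anything falls off the work surface, if the arm or the gripper's body presses on something with over 40 N, if the wrist force passes 120 N, or if a joint passes its speed limit or range.

## Robot

A 6-joint arm with a two-finger parallel gripper is mounted at the origin on the work surface. World frame = base frame: x ahead of the robot, y to its left, z up, the work surface at z = 0. Lengths are in m, angles in rad, forces in N, time in s.
With the tool pointing down it reaches from about 0.425 to 0.95 m from the base axis. Payload 3.5 kg.
Tool frame: the origin (TCP) lies at the very end of the fingers, on their centre line; the grasp point (between the pads) lies 19 mm behind it; y points along the fingers, z is the direction in which the jaws open and shut, and the axes are right-handed (so a half turn about y gives the same grasp; the last joint's range is limited). The gripper opens to 85 mm and grips with 20 to 120 N. Pads are 22 mm wide; open, the fingers measure 114 mm over their backs; the gripper's body (76 mm by 85 mm) begins 54 mm behind the grasp point. The pads swing forward as they close: fully open they stand 13 mm farther back than shut.
Start: joints at [1.033, 0.286, 1.577, -0, 1.279, -0.15], TCP at [0.255, 0.625, 0.231] pointing down, gripper open.
Joint ranges: [-2.77, 2.77], [-0.9, 2.22], [0.21, 2.48], [-1.53, 4.67], [0.24, 2.81], [-2.84, 2.84]. Speed limits (rad/s): [2.79, 2.79, 3.14, 3.14, 3.14, 3.14].

## Interface

Orientations are given as a unit quaternion [x, y, z, w].
In Python, from plant import ctrl gives the robot as it stands. The module is installed in compiled form; this text tells all that it offers.
- The arm moves only by the tool jog_arm, never from a script. Its argument "deltas" is a list of rows, each a list of 3 entries, a list of its own where there are three numbers: the turn, a rotation vector about the tool's x, y, z in rad, then the shift along the tool's x, y, z in m, then the opening, from 0 (shut) to 1 (fully open). In form: [[[wx, wy, wz], [dx, dy, dz], gripper], ...]. A call has 1 to 10 rows; each row is the pose to reach, as a shift and turn from the pose measured when the call began, along the tool's axes at that moment; what a row does not reach only later rows make up. A row lasts 1/12 s, in which the tool goes at most 41.7 mm and 7.16 degrees, less where a joint would pass 70% of its speed; a pose out of reach is approached as far as the arm can. A call with a gripper value outside its range is refused whole. The fingers move at their own pace and stop on an object; "force" is the grip in N (left out, the last holds). Time passes only in rows, so rows that repeat a pose let the fingers close. It gives the time, the measured TCP pose, the force and the opening at its end, in the units of the state.
- ctrl.get_state(): the state, without advancing time (a new reading comes with each control period).
- ctrl.read_camera(name): name is "scene" or "top" or "wrist"; returns a dict with "pixels" (420x560x3 uint8, blue, green, red), "range_z" (420x560 float32, m along the optical axis (not along the pixel's ray), 0 where there is no reading), "fx", "fy", "cx", "cy" (pixels), "T" (4x4, takes a point from camera to world coordinates); the wrist camera has in their place "mount" (4x4, takes a point from camera to tool coordinates, whose origin is the TCP and whose axes are the tool frame's). Camera axes: x right, y up, looking along -z (the intrinsics and any distortion apply to the point x, -y, -z); pixel columns grow to the right and rows downward; lengths in m; the calibration is good to about 2 mm. A picture is of the moment at which its call begins: read the wrist's pose just before it.
- ctrl.sign_off(): hands the job in, once; it reports no verdict.
The state is a dict: "time": time; "qpos": joint angles; "dq": joint speeds; "joint_efforts": joint torques, N m; "eef_pos": TCP position; "tcp_rot": TCP orientation; "contact_force": force on the tool from outside, world axes, zero at the start; "wrist_torque": the same for the moment, N m; "opening": opening from 0.0 (shut) to 1.0 (fully open).
Only numpy, scipy, OpenCV 4.12 (cv2) and the standard library are available. Lean on these libraries where they do the work, as an engineer would, in place of code of your own. Each camera call takes 0.05 s, during which the arm holds its last target.

## Working session

There is one attempt and no reset: what is moved stays moved. The work goes in short steps, Python scripts to look and compute and a tool call to move; the robot and the scene stay as the last step left them, time stands still between calls to the robot, and variables do not carry over. Pictures are saved under pics/ and viewed, and the job is handed in when it is done.

Besides the shell and the picture viewer there is one more tool, called after "Emit:" in YAML: its name, and indented under it one key for each argument. jog_arm: Moves the arm, as the interface text tells. Its arguments: {"type":"object","properties":{"deltas":{"type":"array","items":{"type":"array"}},"force":{"type":"number"}},"required":["deltas"]}

```bash
mkdir -p pics; cat > h.py <<'E'
import numpy as np, cv2, json
from scipy.spatial.transform import Rotation as R
from plant import ctrl
def grab(n,tag):
    s=ctrl.get_state(); c=ctrl.read_camera(n)
    cv2.imwrite(f'pics/{tag}.png',c['pixels'])
    d={k:np.asarray(c[k]) for k in c}
    if n=='wrist':
        T=np.eye(4);T[:3,:3]=R.from_quat(s['tcp_rot']).as_matrix();T[:3,3]=s['eef_pos']
        d['T']=T@d['mount']
    np.savez(f'{tag}.npz',**d); return d
def load(tag): return np.load(f'{tag}.npz',allow_pickle=True)
def px(d,u,v,z=None):
    if z is None:
        w=d['range_z'][int(v)-1:int(v)+2,int(u)-1:int(u)+2]; w=w[w>0]; z=np.median(w)
    p=np.array([(u-d['cx'])/d['fx']*z,-(v-d['cy'])/d['fy']*z,-z,1.]); return (d['T']@p)[:3]
def proj(d,P):
    p=np.linalg.inv(d['T'])@np.append(P,1); return d['cx']+d['fx']*p[0]/-p[2], d['cy']-d['fy']*p[1]/-p[2]
def onz(d,u,v,h):
    o=d['T'][:3,3]; r=px(d,u,v,1.)-o; return o+r*(h-o[2])/r[2]
E
python3 - <<'E'
from h import *
for n in ['scene','top','wrist']:
    d=grab(n,n+'0'); print(n,[k for k in d],d['fx'],d['cx'],d['cy']); print(d['T'].round(3))
s=ctrl.get_state(); print(s)
E
```

```text
scene ['pixels', 'range_z', 'fx', 'fy', 'cx', 'cy', 'T'] 531.6802246970965 282.42259261025066 208.67074338741725
[[-0.759 -0.541  0.363  1.148]
 [ 0.652 -0.638  0.41   0.639]
 [ 0.01   0.547  0.837  1.517]
 [ 0.     0.     0.     1.   ]]
top ['pixels', 'range_z', 'fx', 'fy', 'cx', 'cy', 'T'] 380.55505688024186 281.61738202900796 211.14463533233092
[[ 0.008  0.992 -0.129  0.444]
 [-1.     0.01   0.02  -0.023]
 [ 0.022  0.129  0.991  1.277]
 [ 0.     0.     0.     1.   ]]
wrist ['pixels', 'range_z', 'fx', 'fy', 'cx', 'cy', 'mount', 'T'] 361.954401786107 275.46535086461085 208.94359464350623
[[ 0.378 -0.877 -0.296  0.179]
 [ 0.926  0.358  0.123  0.656]
 [-0.002 -0.321  0.947  0.373]
 [ 0.     0.     0.     1.   ]]
{'time': 0.15, 'qpos': array([ 1.03302470e+00,  2.87036246e-01,  1.57789164e+00, -9.43045822e-06,
        1.27860320e+00, -1.49972834e-01]), 'dq': array([-0.00114494, -0.00240785, -0.00437135, -0.00119899,  0.00102503,
        0.00055456]), 'joint_efforts': array([ 1.23640537e-03, -4.06605291e+01, -2.93142414e+01, -1.16449082e-04,
        3.99692799e-03,  3.25688937e-06]), 'eef_pos': array([0.25493343, 0.62443045, 0.23018797]), 'tcp_rot': array([ 0.69450199, -0.13647709,  0.136021  , -0.69320941]), 'contact_force': array([-0.62654721,  0.48696685,  0.31584944]), 'wrist_torque': array([0.01353532, 0.04564825, 0.0220797 ]), 'opening': 1.001666457287123}
```

View pics/scene0.png

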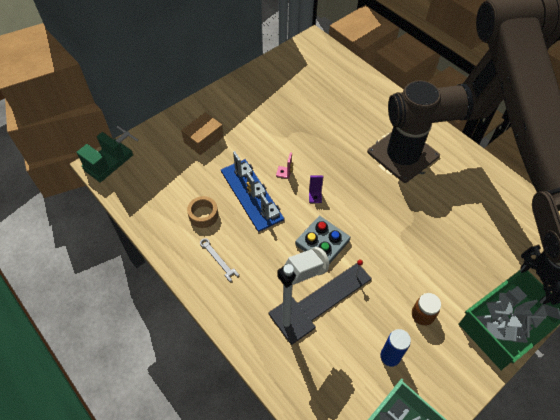

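View pics/top0.png

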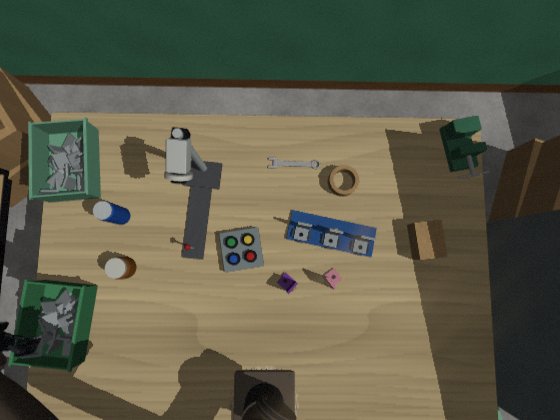

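View pics/wrist0.png

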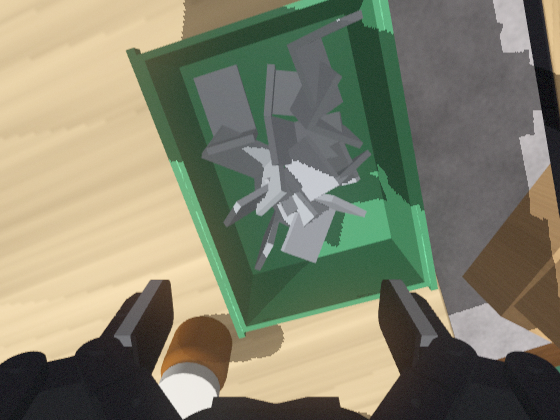

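The scene image shows the rack near (252,195), the panel (323,240), the pointer ball (360,262), the camera head (305,265), and pink and purple look-alikes at (285,168) and (316,188). Next I'll enlarge these areas.

```bash
python3 - <<'E'
from h import *
s=load('scene0')['pixels']; t=load('top0')['pixels']
cv2.imwrite('pics/c1.png',cv2.resize(s[140:240,210:330],None,fx=6,fy=6,interpolation=cv2.INTER_CUBIC)[:600])
cv2.imwrite('pics/c2.png',cv2.resize(s[210:350,260:380],None,fx=4,fy=4,interpolation=cv2.INTER_CUBIC))
cv2.imwrite('pics/c3.png',cv2.resize(t[120:300,150:390],None,fx=3.3,fy=3.3,interpolation=cv2.INTER_CUBIC))
E
```

```text
(no output)
```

View pics/c1.png

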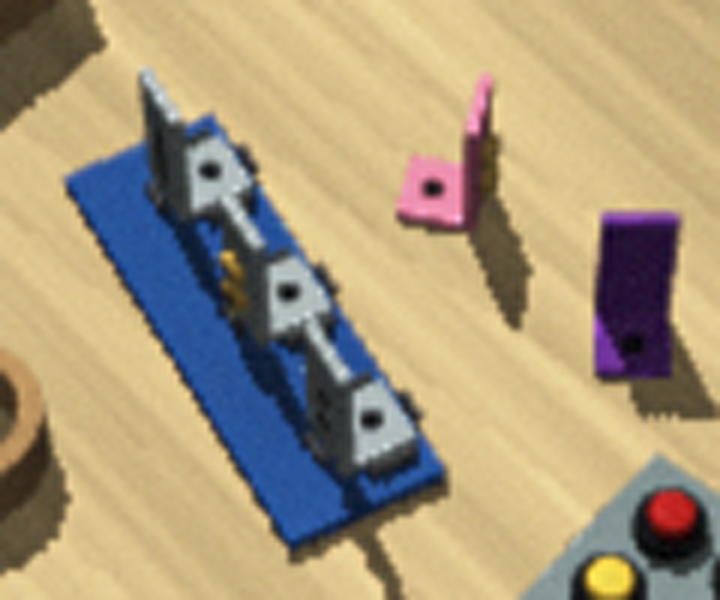

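View pics/c2.png

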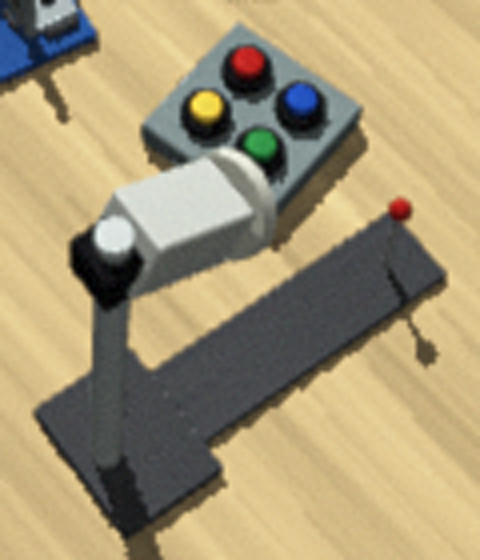

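View pics/c3.png

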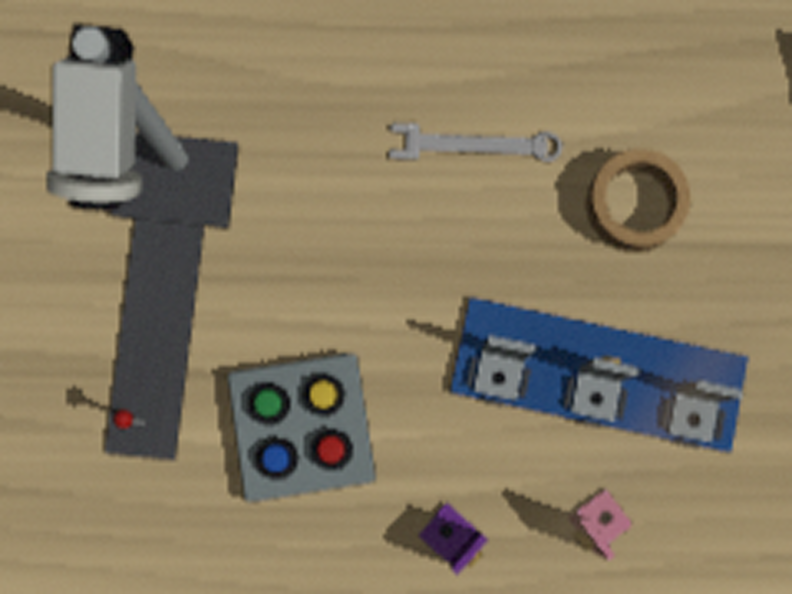

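Candidates in the scene image are the brackets at (270,207) with dark holes, (257,188) with brass nuts, and (243,167) plain, plus pink (285,168) and purple (316,188). The crop shows brass at c1 (232,280) only on the middle rack bracket, so I choose that one. Now I'll measure.

```bash
python3 - <<'E'
from h import *
t=load('top0'); s=load('scene0')
f=lambda x,y:(150+x/3.3,120+y/3.3)
g=lambda x,y:(260+x/4,210+y/4)
for n,c,e in [('blue',(276,457),(302,100)),('yel',(323,393),(207,107)),('green',(267,403),(260,147)),('red',(332,448),(248,63)),('ball',(124,418),(400,209))]:
    u,v=f(*c); u2,v2=g(*e); print(n,px(t,u,v).round(4),px(s,u2,v2).round(4))
print('panel corners',[px(t,*f(*c)).round(3) for c in [(235,378),(355,360),(370,474),(251,495)]])
print('rack corners',[onz(t,*f(*c),.012).round(4) for c in [(468,298),(747,356),(731,450),(450,392)]])
h=lambda x,y:(210+x/6,140+y/6)
print('rack corners s',[onz(s,*h(*c),.012).round(4) for c in [(67,178),(212,117),(447,487),(293,547)]])
print('strip',[onz(t,*f(*c),.01).round(4) for c in [(134,222),(203,228),(177,459),(105,452)]])
print('strip s',[onz(s,*g(*c),.01).round(4) for c in [(393,210),(447,273),(208,442),]])
print('bracket foot holes top (z~.02)',[onz(t,*f(*c),.02).round(4) for c in [(498,378),(596,398),(694,419)]])
print('brk s',[onz(s,*h(*c),.02).round(4) for c in [(210,170),(289,292),(372,419)]])
E
```

```text
blue [0.45   0.1032 0.0516] [0.4511 0.1084 0.0559]
yel [0.5122 0.059  0.0522] [0.5117 0.0628 0.0525]
green [0.5019 0.113  0.0532] [0.5046 0.1169 0.0529]
red [0.4591 0.0493 0.0523] [0.4586 0.0538 0.0522]
ball [0.4844 0.2381 0.1085] [0.4853 0.2424 0.1079]
panel corners [array([0.527, 0.148, 0.032]), array([0.547, 0.029, 0.028]), array([0.434, 0.013, 0.028]), array([0.413, 0.129, 0.031])]
rack corners [array([ 0.6122, -0.0837,  0.012 ]), array([ 0.5557, -0.3675,  0.012 ]), array([ 0.4607, -0.349 ,  0.012 ]), array([ 0.5165, -0.0659,  0.012 ])]
rack corners s [array([ 0.5538, -0.3644,  0.012 ]), array([ 0.4598, -0.345 ,  0.012 ]), array([ 0.5229, -0.0562,  0.012 ]), array([ 0.6125, -0.0815,  0.012 ])]
strip [array([0.6871, 0.2578, 0.01  ]), array([0.6817, 0.1874, 0.01  ]), array([0.4475, 0.2059, 0.01  ]), array([0.4539, 0.2776, 0.01  ])]
strip s [array([0.4442, 0.2119, 0.01  ]), array([0.4512, 0.2783, 0.01  ]), array([0.687 , 0.2596, 0.01  ])]
bracket foot holes top (z~.02) [array([ 0.5305, -0.1137,  0.02  ]), array([ 0.5113, -0.2121,  0.02  ]), array([ 0.4912, -0.3104,  0.02  ])]
brk s [array([ 0.4891, -0.3094,  0.02  ]), array([ 0.5093, -0.2111,  0.02  ]), array([ 0.529 , -0.1136,  0.02  ])]
```

```bash
cat >> h.py <<'E'
def move(P,Rt=None):
    s=ctrl.get_state(); R0=R.from_quat(s['tcp_rot']); 
    rv=(R0.inv()*Rt).as_rotvec() if Rt is not None else np.zeros(3)
    d=R0.inv().apply(np.array(P)-s['eef_pos'])
    print('from',s['eef_pos'].round(4),'t',round(s['time'],2),'F',s['contact_force'].round(1),'op',round(s['opening'],3))
    print('rotvec',rv.round(4),'shift',d.round(4)); return rv,d
def tool(Rb,flip=1):
    # tool y=-z_b, tool z=flip*y_b
    M=Rb.as_matrix(); y=-M[:,2]; z=flip*M[:,1]; return R.from_matrix(np.c_[np.cross(y,z),y,z])
RACKYAW=-0.197; STYAW=-0.082
Rrack=R.from_euler('z',RACKYAW); Rcam=R.from_euler('z',STYAW)*R.from_euler('y',-0.45)
focus=np.array([.4835,.240,.220])
E
python3 - <<'E'
from h import *
s=ctrl.get_state(); print(R.from_quat(s['tcp_rot']).as_matrix().round(3))
print(Rcam.as_matrix().round(3))
for fl in (1,-1): move([.4505,.1058,.2],tool(Rrack,fl))
t=load('top0')
# plate top edge points
f=lambda x,y:(150+x/3.3,120+y/3.3)
for tag,lo in (('top0',.07),('scene0',.07)):
    d=load(tag); z=d['range_z']; v,u=np.mgrid[0:420,0:560]
    P=np.stack([(u-d['cx'])/d['fx']*z,-(v-d['cy'])/d['fy']*z,-z,np.ones_like(z)],-1)@d['T'].T
    m=(z>0)&(P[...,2]>lo)&(P[...,2]<.14)&(abs(P[...,0]-.535)<.05)&(abs(P[...,1]+.215)<.04)
    print(tag,m.sum(),P[m][:,:3].mean(0).round(4),P[m][:,:3].min(0).round(3),P[m][:,:3].max(0).round(3))
    m=(z>0)&(P[...,2]>.23)&(P[...,2]<.45)&(abs(P[...,0]-.65)<.14)&(abs(P[...,1]-.22)<.08)
    print('cam',m.sum(),P[m][:,:3].min(0).round(3),P[m][:,:3].max(0).round(3))
    m=(z>0)&(P[...,2]>.03)&(P[...,2]<.2)&(abs(P[...,0]-.42)<.1)&(abs(P[...,1]-.42)<.1)
    print('jar',m.sum(),P[m][:,:3].min(0).round(3),P[m][:,:3].max(0).round(3))
E
```

```text
[[ 0.926 -0.001  0.378]
 [-0.378 -0.002  0.926]
 [-0.    -1.    -0.002]]
[[ 0.897  0.082 -0.434]
 [-0.074  0.997  0.036]
 [ 0.435 -0.     0.9  ]]
from [0.2549 0.6244 0.2302] t 0.15 F [-0.6  0.5  0.3] op 1.002
rotvec [ 0.0019 -0.1908 -0.0005] shift [ 0.3772  0.0309 -0.4061]
from [0.2549 0.6244 0.2302] t 0.15 F [-0.6  0.5  0.3] op 1.002
rotvec [7.0000e-04 2.9508e+00 2.8000e-03] shift [ 0.3772  0.0309 -0.4061]
top0 61 [ 0.5362 -0.214   0.0987] [ 0.528 -0.235  0.07 ] [ 0.549 -0.194  0.112]
cam 1325 [0.638 0.19  0.23 ] [0.773 0.261 0.374]
jar 536 [0.383 0.425 0.031] [0.452 0.491 0.1  ]
scene0 78 [ 0.5387 -0.2138  0.0945] [ 0.529 -0.242  0.071] [ 0.547 -0.193  0.116]
cam 1372 [0.639 0.188 0.23 ] [0.774 0.26  0.376]
jar 618 [0.385 0.426 0.03 ] [0.455 0.496 0.103]
```

Emit:
jog_arm:
  deltas:
    - [[0,-0.19,0],[0.377,-0.02,-0.406],0]
    - [[0,-0.19,0],[0.377,-0.02,-0.406],0]
    - [[0,-0.19,0],[0.377,-0.02,-0.406],0]
    - [[0,-0.19,0],[0.377,-0.02,-0.406],0]
    - [[0,-0.19,0],[0.377,-0.02,-0.406],0]
    - [[0,-0.19,0],[0.377,-0.02,-0.406],0]
    - [[0,-0.19,0],[0.377,-0.02,-0.406],0]
    - [[0,-0.19,0],[0.377,-0.02,-0.406],0]
    - [[0,-0.19,0],[0.377,-0.02,-0.406],0]
    - [[0,-0.19,0],[0.377,-0.02,-0.406],0]
  force: 60

```text
time: 0.98
eef_pos: [0.4019, 0.2333, 0.246]
tcp_rot: [0.704, -0.07, 0.069, -0.703]
contact_force: [0.7, 0.6, -0.5]
opening: 0.003
```

```bash
python3 - <<'E'
from h import *
move([.4505,.1058,.2],tool(Rrack))
print(ctrl.get_state()['qpos'].round(3))
E
```

```text
from [0.4019 0.2333 0.246 ] t 0.98 F [ 0.7  0.6 -0.5] op 0.003
rotvec [ 0.0017 -0.0004 -0.0004] shift [ 0.0727  0.0461 -0.1154]
[ 3.080e-01 -2.050e-01  2.058e+00 -1.000e-03  1.291e+00 -1.065e+00]
```

Emit:
jog_arm:
  deltas:
    - [[0,0,0],[0.0727,0.0461,-0.1154],0]
    - [[0,0,0],[0.0727,0.0461,-0.1154],0]
    - [[0,0,0],[0.0727,0.0461,-0.1154],0]
    - [[0,0,0],[0.0727,0.0461,-0.1154],0]
    - [[0,0,0],[0.0727,0.0761,-0.1154],0]
    - [[0,0,0],[0.0727,0.0761,-0.1154],0]
    - [[0,0,0],[0.0727,0.0761,-0.1154],0]
    - [[0,0,0],[0.0727,0.0761,-0.1154],0]

```text
time: 1.65
eef_pos: [0.4505, 0.1062, 0.1707]
tcp_rot: [0.704, -0.07, 0.069, -0.703]
contact_force: [0.7, -0.3, -0.6]
opening: 0.003
```

```bash
python3 - <<'E'
from h import *
move([.4505,.1058,.06],tool(Rrack))
d=grab('wrist','w1')
E
```

```text
from [0.4505 0.1062 0.1707] t 1.65 F [ 0.7 -0.3 -0.6] op 0.003
rotvec [ 0.0015  0.0005 -0.0003] shift [ 1.000e-04  1.107e-01 -2.000e-04]
```

View pics/w1.png

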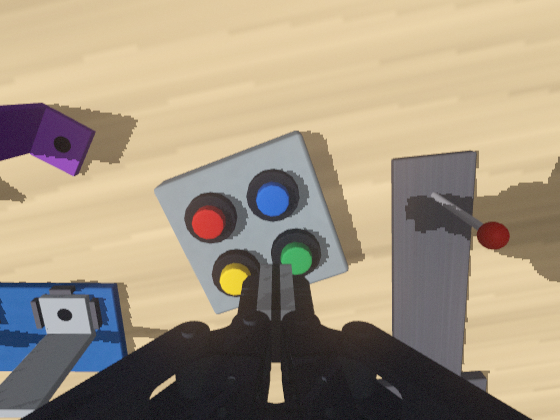

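Wrist image shows blue at (272,199), green (297,257), yellow (235,278), red (208,222), ball (493,236), and fingertips near (278,270).

```bash
python3 - <<'E'
from h import *
d=load('w1')
for n,c in dict(blue=(272,199),green=(297,257),yel=(235,278),red=(208,222)).items(): print(n,px(d,*c).round(4),onz(d,*c,.0525).round(4))
print('ball',onz(d,493,236,.1).round(4), px(d,493,236).round(4))
print('tip', proj(d,ctrl.get_state()['eef_pos']))
print('strip',[onz(d,*c,.01).round(4) for c in [(392,158),(475,151),(464,360),(391,345)]])
E
```

```text
blue [0.4487 0.1042 0.0524] [0.4487 0.1042 0.0525]
green [0.4999 0.1142 0.0527] [0.5001 0.1142 0.0525]
yel [0.5089 0.0612 0.0524] [0.5089 0.0612 0.0525]
red [0.4571 0.0522 0.0529] [0.4572 0.052  0.0525]
ball [0.4863 0.2414 0.1   ] [0.4818 0.2369 0.1082]
tip (np.float64(274.84600321422164), np.float64(281.2297705470393))
strip [array([0.4456, 0.208 , 0.01  ]), array([0.4533, 0.2769, 0.01  ]), array([0.6703, 0.261 , 0.01  ]), array([0.637 , 0.1889, 0.01  ])]
```

Emit:
jog_arm:
  deltas:
    - [[0,0,0],[0,0.04,0],0]
    - [[0,0,0],[0,0.08,0],0]
    - [[0,0,0],[0,0.105,0],0]
    - [[0,0,0],[0,0.114,0],0]
    - [[0,0,0],[0,0.118,0],0]
    - [[0,0,0],[0,0.121,0],0]
    - [[0,0,0],[0,0.123,0],0]
    - [[0,0,0],[0,0.1235,0],0]
    - [[0,0,0],[0,0.1235,0],0]

```text
time: 2.45
eef_pos: [0.4527, 0.1066, 0.0497]
tcp_rot: [0.704, -0.067, 0.071, -0.704]
contact_force: [0.4, 1.4, 2.0]
opening: -0.002
```

Emit:
jog_arm:
  deltas:
    - [[0,0,0],[0,0.002,0],0]
    - [[0,0,0],[0,0.004,0],0]
    - [[0,0,0],[0,0.004,0],0]
    - [[0,0,0],[0,0.004,0],0]

```text
time: 2.78
eef_pos: [0.4536, 0.1066, 0.0463]
tcp_rot: [-0.704, 0.067, -0.072, 0.704]
contact_force: [0.5, 1.5, 2.6]
opening: -0.002
```

```bash
python3 - <<'E'
from h import *
move([.4505,.1058,.06],tool(Rrack))
d=grab('scene','s1'); cv2.imwrite('pics/s1c.png',cv2.resize(d['pixels'][210:300,280:380],None,fx=6,fy=6,interpolation=2))
E
```

```text
from [0.4536 0.1066 0.0463] t 2.78 F [0.5 1.5 2.6] op -0.002
rotvec [-0.0008  0.0005  0.0071] shift [-0.0028 -0.0137 -0.0014]
```

View pics/s1c.png

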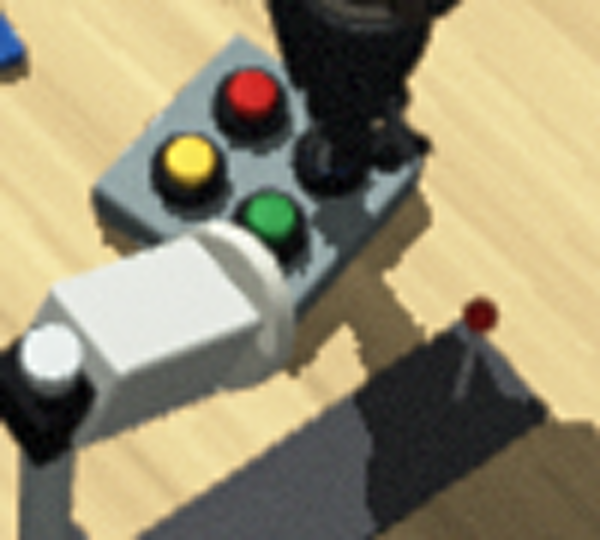

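Emit:
jog_arm:
  deltas:
    - [[0,0,0],[-0.001,0.002,0],0]
    - [[0,0,0],[-0.001,0.003,0],0]
    - [[0,0,0],[-0.001,0.003,0],0]
    - [[0,0,0],[-0.001,0.003,0],0]

```text
time: 3.17
eef_pos: [0.4538, 0.1066, 0.0458]
tcp_rot: [0.704, -0.066, 0.072, -0.704]
contact_force: [-6.2, 0.5, 17.7]
opening: 0.002
```

Emit:
jog_arm:
  deltas:
    - [[0,0,0],[0,-0.03,0],0]
    - [[0,0,0],[0,-0.06,0],0]
    - [[0,0,0],[0,-0.06,0],0]
    - [[0,0,0],[0,-0.06,0],0]

```text
time: 3.5
eef_pos: [0.4545, 0.1066, 0.1072]
tcp_rot: [0.704, -0.065, 0.073, -0.704]
contact_force: [-0.8, -0.3, 0.3]
opening: -0.0
```

```bash
python3 - <<'E'
from h import *
move([.511,.061,.10],tool(Rrack))
E
```

```text
from [0.4545 0.1066 0.1072] t 3.5 F [-0.8 -0.3  0.3] op -0.0
rotvec [-0.0007  0.0012  0.0114] shift [ 0.0642  0.0079 -0.0337]
```

Emit:
jog_arm:
  deltas:
    - [[0,0,0.011],[0.064,0.008,-0.034],0]
    - [[0,0,0.011],[0.064,0.008,-0.034],0]
    - [[0,0,0.011],[0.064,0.008,-0.034],0]
    - [[0,0,0.011],[0.064,0.008,-0.034],0]

```text
time: 3.83
eef_pos: [0.5101, 0.0598, 0.0977]
tcp_rot: [-0.703, 0.071, -0.069, 0.704]
contact_force: [-1.2, -0.9, -0.1]
opening: 0.001
```

```bash
python3 - <<'E'
from h import *
move([.511,.061,.0525],tool(Rrack))
E
```

```text
from [0.5101 0.0598 0.0977] t 3.83 F [-1.2 -0.9 -0.1] op 0.001
rotvec [-0.0002 -0.0009 -0.0036] shift [0.0008 0.0452 0.0013]
```

Emit:
jog_arm:
  deltas:
    - [[0,0,0],[0,0.03,0.001],0]
    - [[0,0,0],[0,0.043,0.001],0]
    - [[0,0,0],[0,0.047,0.001],0]
    - [[0,0,0],[0,0.05,0.001],0]
    - [[0,0,0],[0,0.053,0.001],0]
    - [[0,0,0],[0,0.054,0.001],0]
    - [[0,0,0],[0,0.055,0.001],0]
    - [[0,0,0],[0,0.055,0.001],0]

```text
time: 4.5
eef_pos: [0.5077, 0.0615, 0.0457]
tcp_rot: [0.704, -0.074, 0.065, -0.704]
contact_force: [-13.7, -0.3, 22.3]
opening: 0.0
```

Emit:
jog_arm:
  deltas:
    - [[0,0,0],[0,-0.03,0],0]
    - [[0,0,0],[0,-0.06,0],0]
    - [[0,0,0],[0,-0.06,0],0]
    - [[0,0,0],[0,-0.06,0],0]

```text
time: 4.83
eef_pos: [0.5104, 0.0617, 0.1088]
tcp_rot: [0.704, -0.071, 0.067, -0.704]
contact_force: [-0.2, 1.4, -0.5]
opening: 0.002
```

```bash
python3 - <<'E'
from h import *
move([.502,.1145,.10],tool(Rrack))
E
```

```text
from [0.5104 0.0617 0.1088] t 4.83 F [-0.2  1.4 -0.5] op 0.002
rotvec [ 0.0006  0.0012 -0.0057] shift [-0.0184  0.0088  0.0502]
```

Emit:
jog_arm:
  deltas:
    - [[0,0,-0.005],[-0.018,0.008,0.05],0]
    - [[0,0,-0.005],[-0.018,0.008,0.05],0]
    - [[0,0,-0.005],[-0.018,0.008,0.05],0]
    - [[0,0,-0.005],[-0.018,0.008,0.05],0]

```text
time: 5.17
eef_pos: [0.5013, 0.1148, 0.0997]
tcp_rot: [0.704, -0.069, 0.067, -0.703]
contact_force: [-0.1, -0.4, 0.4]
opening: 0.0
```

```bash
python3 - <<'E'
from h import *
move([.502,.1145,.0525],tool(Rrack))
E
```

```text
from [0.5013 0.1148 0.0997] t 5.17 F [-0.1 -0.4  0.4] op 0.0
rotvec [ 0.0015  0.0036 -0.0028] shift [ 0.0009  0.0472 -0.0001]
```

Emit:
jog_arm:
  deltas:
    - [[0,0,0],[0,0.03,0],0]
    - [[0,0,0],[0,0.045,0],0]
    - [[0,0,0],[0,0.049,0],0]
    - [[0,0,0],[0,0.052,0],0]
    - [[0,0,0],[0,0.055,0],0]
    - [[0,0,0],[0,0.056,0],0]
    - [[0,0,0],[0,0.057,0],0]
    - [[0,0,0],[0,0.057,0],0]

```text
time: 5.83
eef_pos: [0.5005, 0.1142, 0.0458]
tcp_rot: [0.705, -0.071, 0.065, -0.703]
contact_force: [-11.9, -1.7, 18.5]
opening: -0.0
```

Emit:
jog_arm:
  deltas:
    - [[0,0,0],[0,-0.03,0],0]
    - [[0,0,0],[0,-0.06,0],0]
    - [[0,0,0],[0,-0.1,0],0]
    - [[0,0,0],[0,-0.14,0],0]
    - [[0,0,0],[0,-0.18,0],0]
    - [[0,0,0],[0,-0.18,0],0]

```text
time: 6.33
eef_pos: [0.5075, 0.1145, 0.2374]
tcp_rot: [0.704, -0.064, 0.073, -0.704]
contact_force: [0.8, 0.1, 0.8]
opening: -0.003
```

```bash
python3 - <<'E'
from h import *
move([.5345,-.215,.21],tool(Rrack))
E
```

```text
from [0.5075 0.1145 0.2374] t 6.33 F [0.8 0.1 0.8] op -0.003
rotvec [-0.0008  0.004   0.0127] shift [ 0.0893  0.0282 -0.3182]
```

Emit:
jog_arm:
  deltas:
    - [[0,0.004,0.012],[0.089,0.028,-0.318],1]
    - [[0,0.004,0.012],[0.089,0.028,-0.318],1]
    - [[0,0.004,0.012],[0.089,0.028,-0.318],1]
    - [[0,0.004,0.012],[0.089,0.028,-0.318],1]
    - [[0,0.004,0.012],[0.089,0.028,-0.318],1]
    - [[0,0.004,0.012],[0.089,0.028,-0.318],1]
    - [[0,0.004,0.012],[0.089,0.028,-0.318],1]
    - [[0,0.004,0.012],[0.089,0.028,-0.318],1]
    - [[0,0.004,0.012],[0.089,0.028,-0.318],1]
    - [[0,0.004,0.012],[0.089,0.028,-0.318],1]

```text
time: 7.17
eef_pos: [0.5342, -0.2173, 0.2106]
tcp_rot: [-0.703, 0.07, -0.072, 0.704]
contact_force: [-0.1, -0.4, -0.1]
opening: 0.999
```

```bash
python3 - <<'E'
from h import *
move([.5345,-.215,.21],tool(Rrack)); print(ctrl.get_state()['qpos'].round(3))
d=grab('wrist','w2'); d=grab('scene','s2');cv2.imwrite('pics/s2c.png',cv2.resize(d['pixels'][140:240,210:330],None,fx=6,fy=6,interpolation=2)[:600])
E
```

```text
from [ 0.5342 -0.2173  0.2106] t 7.17 F [-0.1 -0.4 -0.1] op 0.999
rotvec [-0.0004 -0.0041  0.0018] shift [-0.0002  0.0006  0.0023]
[-5.630e-01  8.800e-02  1.844e+00  1.000e-03  1.208e+00 -1.933e+00]
```

View pics/w2.png

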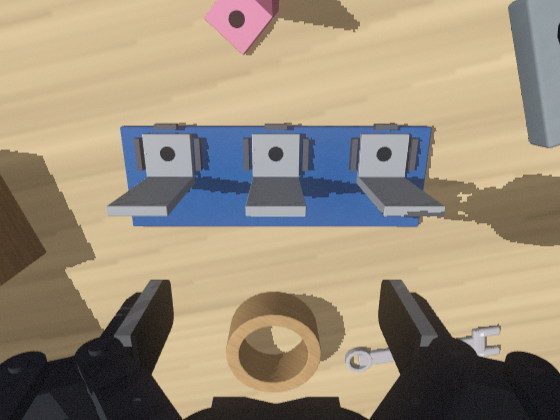

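View pics/s2c.png

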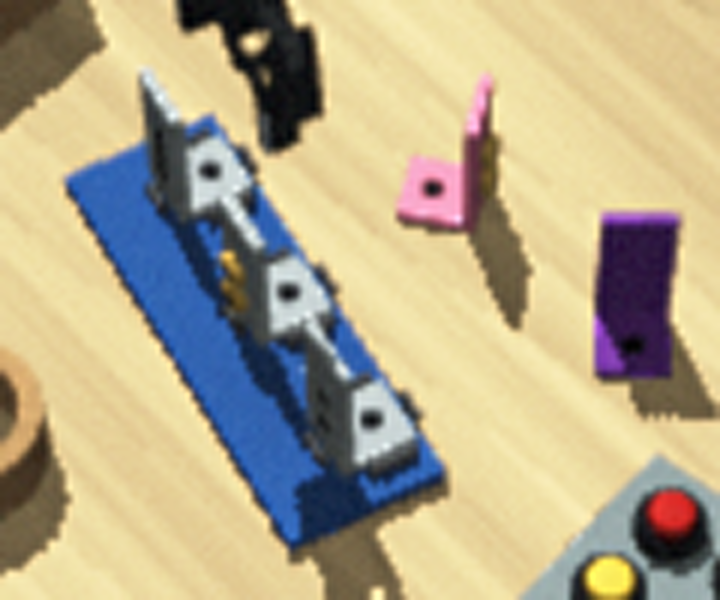

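The wrist image shows the middle bracket's top edge from (247,210) to (306,210), rack edges level, so yaw is good. The scene crop again shows brass nuts on the middle bracket at (232,280).

```bash
python3 - <<'E'
from h import *
d=load('w2')
print([onz(d,*c,.107).round(4) for c in [(247,211),(305,211),(276,211)]], [px(d,*c).round(4) for c in [(250,211),(276,211),(302,211)]])
print('rack edge',onz(d,122,127,.012),onz(d,432,126.5,.012), 'hole',onz(d,276,154,.02))
E
```

```text
[array([ 0.5336, -0.2375,  0.107 ]), array([ 0.542 , -0.1965,  0.107 ]), array([ 0.5378, -0.217 ,  0.107 ])] [array([ 0.5337, -0.2353,  0.1078]), array([ 0.5375, -0.217 ,  0.1077]), array([ 0.5414, -0.1986,  0.1073])]
rack edge [ 0.46088442 -0.34676975  0.012     ] [ 0.51786714 -0.06537561  0.012     ] hole [ 0.51262444 -0.21174288  0.02      ]
```

Emit:
jog_arm:
  deltas:
    - [[0,-0.002,0],[0.002,0.03,0.0017],1]
    - [[0,-0.002,0],[0.002,0.06,0.0017],1]
    - [[0,-0.002,0],[0.002,0.085,0.0017],1]
    - [[0,-0.002,0],[0.002,0.11,0.0017],1]
    - [[0,-0.002,0],[0.002,0.13,0.0017],1]
    - [[0,-0.002,0],[0.002,0.144,0.0017],1]
    - [[0,-0.002,0],[0.002,0.145,0.0017],1]
    - [[0,-0.002,0],[0.002,0.145,0.0017],1]

```text
time: 7.93
eef_pos: [0.5364, -0.2115, 0.0651]
tcp_rot: [-0.703, 0.068, -0.068, 0.704]
contact_force: [0.8, 0.1, 0.4]
opening: 1.002
```

```bash
python3 - <<'E'
from h import *
move([.5365,-.216,.066],tool(Rrack))
d=grab('scene','s3');cv2.imwrite('pics/s3c.png',cv2.resize(d['pixels'][140:240,210:330],None,fx=6,fy=6,interpolation=2)[:600])
E
```

```text
from [ 0.5364 -0.2115  0.0651] t 7.93 F [0.8 0.1 0.4] op 1.002
rotvec [-0.0016  0.0037 -0.0002] shift [ 0.0009 -0.001  -0.0044]
```

View pics/s3c.png

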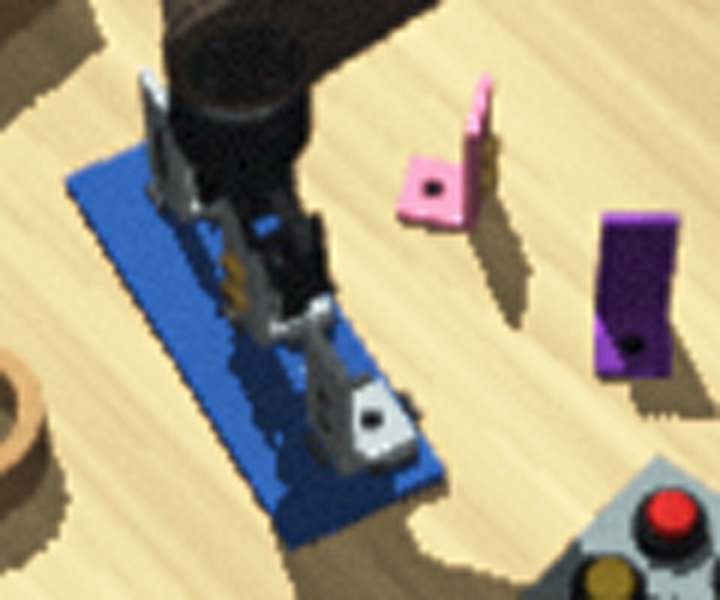

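Emit:
jog_arm:
  deltas:
    - [[0,0.003,0],[0.001,-0.001,-0.0044],1]
    - [[0,0.003,0],[0.001,-0.001,-0.0044],1]
    - [[0,0.003,0],[0.001,-0.001,-0.0044],0]
    - [[0,0.003,0],[0.001,-0.001,-0.0044],0]
    - [[0,0.003,0],[0.001,-0.001,-0.0044],0]
    - [[0,0.003,0],[0.001,-0.001,-0.0044],0]
    - [[0,0.003,0],[0.001,-0.001,-0.0044],0]
    - [[0,0.003,0],[0.001,-0.001,-0.0044],0]
    - [[0,0.003,0],[0.001,-0.001,-0.0044],0]
    - [[0,0.003,0],[0.001,-0.001,-0.0044],0]
  force: 80

```text
time: 8.82
eef_pos: [0.5378, -0.2173, 0.068]
tcp_rot: [0.704, -0.068, 0.071, -0.704]
contact_force: [0.1, -1.9, 4.2]
opening: 0.499
```

```bash
python3 - <<'E'
from h import *
move([.5365,-.216,.23],tool(Rrack))
E
```

```text
from [ 0.5378 -0.2173  0.068 ] t 8.82 F [ 0.1 -1.9  4.2] op 0.499
rotvec [0.0001 0.0004 0.0032] shift [-0.001 -0.162  0.001]
```

Emit:
jog_arm:
  deltas:
    - [[0,0,0],[0,-0.02,0],0]
    - [[0,0,0],[0,-0.04,0],0]
    - [[0,0,0],[0,-0.07,0],0]
    - [[0,0,0],[0,-0.1,0],0]
    - [[0,0,0],[0,-0.14,0],0]
    - [[0,0,0],[0,-0.17,0],0]
    - [[0,0,0],[0,-0.19,0],0]
    - [[0,0,0],[0,-0.19,0],0]

```text
time: 9.48
eef_pos: [0.539, -0.2179, 0.2627]
tcp_rot: [0.705, -0.066, 0.073, -0.702]
contact_force: [0.4, -0.1, -2.2]
opening: 0.5
```

```bash
python3 - <<'E'
from h import *
move([.43,.13,.30],tool(R.from_euler('z',STYAW)))
grab('wrist','w4')
d=grab('scene','s4');cv2.imwrite('pics/s4c.png',cv2.resize(d['pixels'][90:240,190:350],None,fx=4,fy=4,interpolation=2)[:600])
E
```

```text
from [ 0.539  -0.2179  0.2627] t 9.48 F [ 0.4 -0.1 -2.2] op 0.5
rotvec [ 0.0032 -0.1145  0.011 ] shift [-0.1744 -0.04    0.3198]
```

View pics/s4c.png

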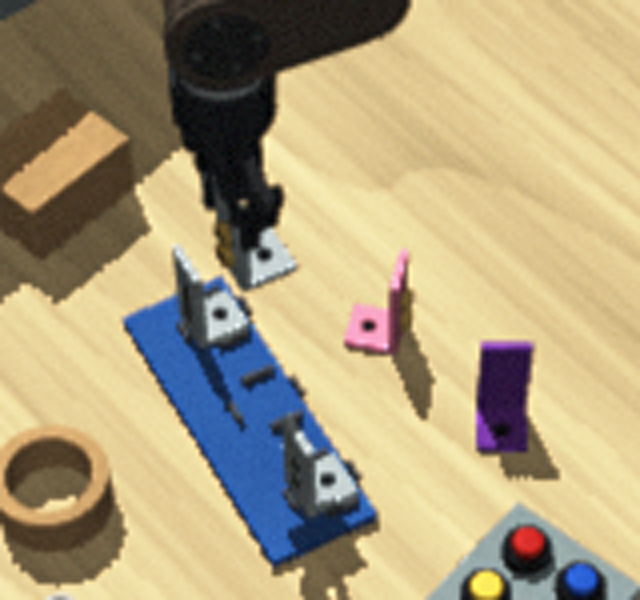

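View pics/w4.png

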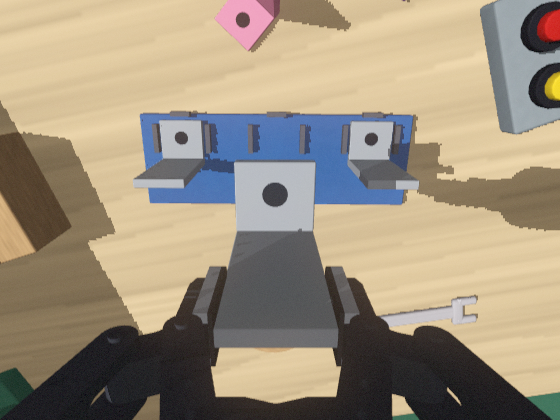

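The bracket is out of the nest (scene crop: brass at (225,240), bracket hanging level). The wrist view shows the plate's back at (275,275) and the foot at (275,195). I'll fit its pose in the tool frame from depth.

```bash
cat > fit.py <<'E'
from h import *
def fit(d):
    z=d['range_z']; M=d['mount']
    def reg(u0,u1,v0,v1):
        v,u=np.mgrid[v0:v1,u0:u1]; zz=z[v0:v1,u0:u1]
        P=np.stack([(u-d['cx'])/d['fx']*zz,-(v-d['cy'])/d['fy']*zz,-zz,np.ones_like(zz)],-1)@M.T
        return P[zz>0][:,:3]
    def pl(P):
        c=np.median(P,0); n=np.linalg.svd(P-c,full_matrices=False)[2][2]; return c,n
    a=pl(reg(245,305,245,320)); b=pl(reg(240,310,165,182)); t=pl(reg(225,325,332,343))
    return a,b,t
if __name__=='__main__':
    d=load('w4')
    for n,(c,v) in zip(('back','foot','top'),fit(d)): print(n,c.round(4),v.round(4))
    M=d['mount']
    z=d['range_z']
    q=lambda u,v,zz:(M@np.array([(u-d['cx'])/d['fx']*zz,-(v-d['cy'])/d['fy']*zz,-zz,1]))[:3].round(4)
    print('foot corners/hole',q(236,162,z[166,245]),q(314,161,z[166,305]),q(275,195,z[180,275]))
    print('top corners',q(215,337,z[337,220]),q(337,337,z[337,332]))
E
python3 fit.py
```

```text
back [-0.004  -0.0088  0.0002] [ 1.      0.0044 -0.0044]
foot [-0.0379  0.047   0.0003] [ 0.0016 -0.9999  0.0099]
top [-0.0006 -0.0398  0.0004] [ 0.1487 -0.9888  0.0082]
foot corners/hole [-0.0436  0.0484 -0.0206] [-0.0443  0.0476  0.0211] [-0.0265  0.044   0.0003]
top corners [-0.0011 -0.0405 -0.0201] [-0.0003 -0.0395  0.0217]
```

```bash
cat >> h.py <<'E'
focus=np.array([.4845,.2405,.220]); Rt=tool(Rcam); goal=focus-Rt.apply([.004,.015,.0003])
E
python3 - <<'E'
from h import *
print('goal',goal.round(4)); move(goal+[0,-.12,.07],R.from_euler('z',0)*tool(R.from_euler('z',STYAW)*R.from_euler('y',-.2)))
move(goal+[0,0,.07],Rt)
E
```

```text
goal [0.4744 0.241  0.2318]
from [ 0.5367 -0.2166  0.2565] t 9.58 F [-0.2  0.1 -3.8] op 0.503
rotvec [ 0.0107 -0.1143 -0.1981] shift [-0.127  -0.0453  0.319 ]
from [ 0.5367 -0.2166  0.2565] t 9.58 F [-0.2  0.1 -3.8] op 0.503
rotvec [ 0.0251 -0.1128 -0.4478] shift [-0.1504 -0.0452  0.4367]
```

Emit:
jog_arm:
  deltas:
    - [[0,0,0],[0,-0.04,0],0]
    - [[0,-0.03,-0.05],[-0.03,-0.045,0.07],0]
    - [[0,-0.06,-0.1],[-0.06,-0.045,0.15],0]
    - [[0.01,-0.11,-0.2],[-0.127,-0.045,0.319],0]
    - [[0.01,-0.11,-0.2],[-0.127,-0.045,0.319],0]
    - [[0.01,-0.11,-0.2],[-0.127,-0.045,0.319],0]
    - [[0.01,-0.11,-0.2],[-0.127,-0.045,0.319],0]
    - [[0.01,-0.11,-0.2],[-0.127,-0.045,0.319],0]
    - [[0.01,-0.11,-0.2],[-0.127,-0.045,0.319],0]
    - [[0.01,-0.11,-0.2],[-0.127,-0.045,0.319],0]

```text
time: 10.42
eef_pos: [0.471, 0.1259, 0.297]
tcp_rot: [0.705, 0.04, 0.097, -0.701]
contact_force: [0.5, -0.5, -2.6]
opening: 0.504
```

```bash
python3 - <<'E'
from h import *
move(goal+[0,0,.05],Rt); print(ctrl.get_state()['qpos'].round(3))
d=grab('scene','s5');cv2.imwrite('pics/s5c.png',cv2.resize(d['pixels'][150:350,230:470],None,fx=3,fy=3,interpolation=2)[:600])
E
```

```text
from [0.471  0.1259 0.297 ] t 10.42 F [ 0.5 -0.5 -2.6] op 0.504
rotvec [-0.0019  0.0004 -0.2566] shift [-0.0088  0.014   0.115 ]
[ 0.067 -0.295  2.045 -0.029  1.2   -1.415]
```

View pics/s5c.png

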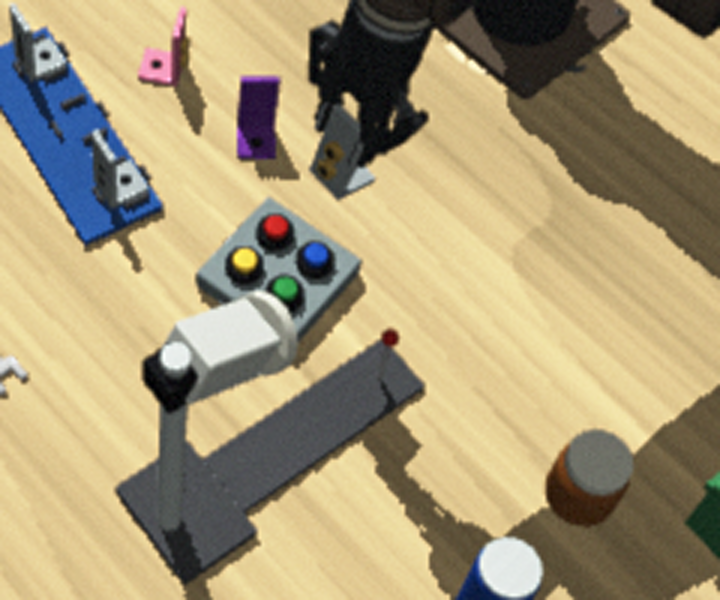

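The crop shows the held bracket's brass nuts at (330,160) facing the camera side, all keys up, and the stand clear. Moving on.

Emit:
jog_arm:
  deltas:
    - [[0,0,-0.06],[0,0,0.03],0]
    - [[0,0,-0.12],[-0.004,0.005,0.06],0]
    - [[0,0,-0.19],[-0.006,0.01,0.09],0]
    - [[0,0,-0.256],[-0.009,0.014,0.115],0]
    - [[0,0,-0.256],[-0.009,0.014,0.115],0]
    - [[0,0,-0.256],[-0.009,0.014,0.115],0]
    - [[0,0,-0.256],[-0.009,0.014,0.115],0]

```text
time: 11.05
eef_pos: [0.474, 0.2394, 0.2793]
tcp_rot: [0.696, 0.128, 0.184, -0.682]
contact_force: [-0.1, -0.6, -2.6]
opening: 0.499
```

```bash
python3 - <<'E'
from h import *
move(goal,Rt); print(ctrl.get_state()['qpos'].round(3))
E
```

```text
from [0.474  0.2394 0.2793] t 11.05 F [-0.1 -0.6 -2.6] op 0.499
rotvec [ 0.001   0.0017 -0.0044] shift [-0.0203  0.043   0.0018]
[ 0.365 -0.269  2.092 -0.237  0.925 -1.02 ]
```

Emit:
jog_arm:
  deltas:
    - [[0,0,-0.004],[-0.005,0.01,0.002],0]
    - [[0,0,-0.004],[-0.01,0.02,0.002],0]
    - [[0,0,-0.004],[-0.015,0.03,0.002],0]
    - [[0,0,-0.004],[-0.02,0.04,0.002],0]
    - [[0,0,-0.004],[-0.02,0.043,0.002],0]
    - [[0,0,-0.004],[-0.02,0.043,0.002],0]
    - [[0,0,-0.004],[-0.02,0.043,0.002],0]
    - [[0,0,-0.004],[-0.02,0.043,0.002],0]

```text
time: 11.72
eef_pos: [0.4752, 0.2414, 0.2327]
tcp_rot: [0.695, 0.13, 0.186, -0.682]
contact_force: [0.4, 0.1, -3.6]
opening: 0.497
```

```bash
python3 - <<'E'
from h import *
move(goal,Rt); s=ctrl.get_state();print(s['qpos'].round(3),s['dq'].round(4))
d=grab('scene','s6');cv2.imwrite('pics/s6c.png',cv2.resize(d['pixels'][200:350,260:400],None,fx=4,fy=4,interpolation=2)[:600])
d=grab('top','t6');cv2.imwrite('pics/t6c.png',cv2.resize(d['pixels'][120:280,150:270],None,fx=3.7,fy=3.7,interpolation=2)[:600])
grab('wrist','w6')
E
```

```text
from [0.4752 0.2414 0.2327] t 11.72 F [ 0.4  0.1 -3.6] op 0.497
rotvec [0.0005 0.0015 0.0009] shift [-0.0011  0.0005 -0.0004]
[ 0.37  -0.224  2.144 -0.262  0.828 -0.981] [ 0.003  -0.0051 -0.007  -0.      0.0013  0.0011]
```

View pics/s6c.png

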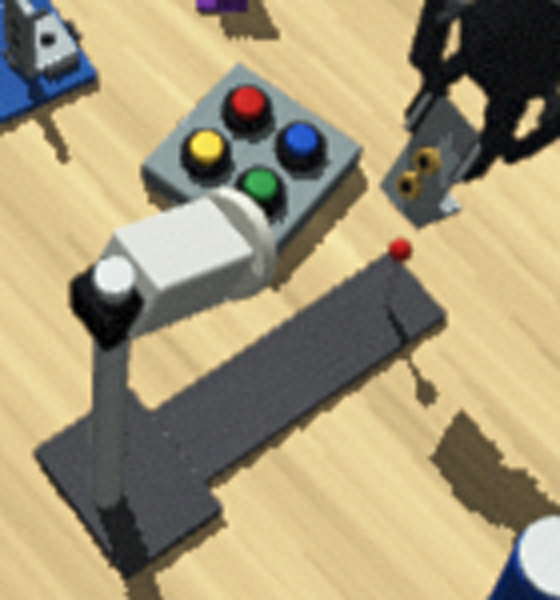

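View pics/w6.png

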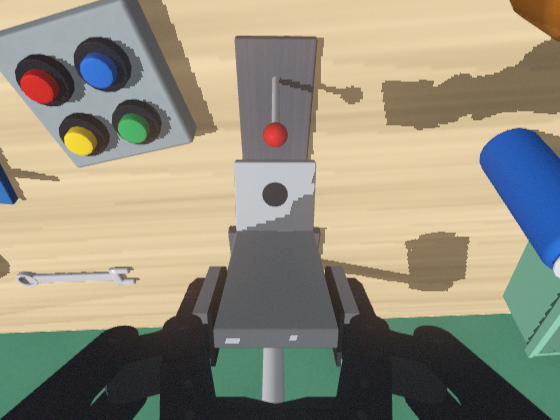

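View pics/t6c.png

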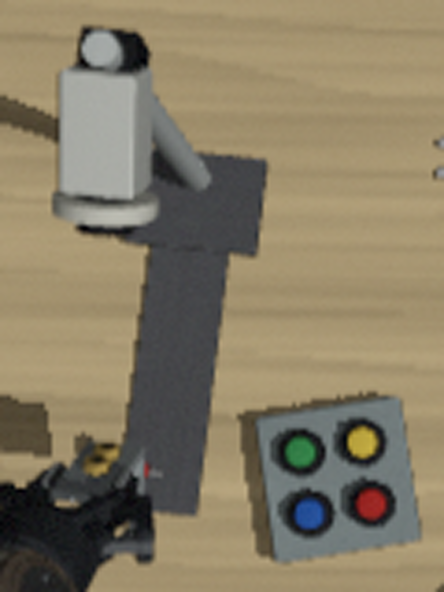

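The scene crop shows the two nuts at (426,160) and (407,186) above the ball (400,250). In the wrist view the ball (275,134), strip, column (274,375) and bracket all centre on column 275. Final numeric check:

```bash
python3 - <<'E'
from h import *
import fit
s=load('s6'); g=lambda x,y:(260+x/4,200+y/4)
a=px(s,*g(427,159));b=px(s,*g(407,186)); x=Rcam.as_matrix()[:,0]
print('nut tops',a.round(4),b.round(4),'mid on plate',((a+b)/2-.008*x).round(4))
w=load('w6'); o=w['T'][:3,3]; c=px(w,275,134); r=(c-o)/np.linalg.norm(c-o); print('ball wrist',(c+.009*r).round(4))
for n,(c,v) in zip('bft',fit.fit(w)): print(n,c.round(4),v.round(4))
st=ctrl.get_state(); print('nut_face est',(st['eef_pos']+R.from_quat(st['tcp_rot']).apply([.004,.015,.0003])).round(4),st['dq'].round(4),st['opening'])
# lens ring from top
z=s['range_z'];v,u=np.mgrid[0:420,0:560]
P=np.stack([(u-s['cx'])/s['fx']*z,-(v-s['cy'])/s['fy']*z,-z,np.ones_like(z)],-1)@s['T'].T
P=P[...,:3]; L=(P-focus)@Rcam.as_matrix(); m=(z>0)&(abs(L[...,0]-.23)<.06)&(abs(L[...,1])<.05)&(abs(L[...,2])<.06)
Q=L[m]; top=Q[(Q[:,0]>.205)&(Q[:,0]<.255)&(Q[:,2]>.015)]; print('head box in cam frame',Q.min(0).round(3),Q.max(0).round(3))
n=np.linalg.svd(top-np.median(top,0),full_matrices=False)[2][2]; print('top plane',np.median(top,0).round(4),n.round(3))
E
```

```text
nut tops [0.4831 0.2421 0.2393] [0.4949 0.2396 0.2113] mid on plate [0.4818 0.2415 0.2218]
ball wrist [0.4848 0.2406 0.1007]
b [-0.0037 -0.0087  0.0002] [ 1.      0.0059 -0.0041]
f [-0.0376  0.0473 -0.0003] [ 0.0136 -0.9999  0.0089]
t [-0.0002 -0.0395 -0.    ] [ 0.1257 -0.992   0.0088]
nut_face est [0.4852 0.2409 0.2211] [ 0.0005  0.0006  0.0046 -0.0011 -0.0001  0.0004] 0.4980390471231173
head box in cam frame [ 0.186 -0.036 -0.06 ] [0.29  0.034 0.041]
top plane [0.2328 0.002  0.0267] [0.016 0.074 0.997]
```

```bash
python3 - <<'E'
from h import *
st=ctrl.get_state(); print(st['time'],st['eef_pos'].round(4),st['dq'].round(4)); print(ctrl.sign_off())
E
```

```text
11.8667 [0.4751 0.2415 0.2329] [ 0.0005  0.0006  0.0046 -0.0011 -0.0001  0.0004]
the job is handed in; nothing more can be done
None
```

I pressed blue, yellow and green one at a time, each down to its stop (about 18–22 N), and never touched red. I then lifted the nut bracket from the middle nest and handed in at 11.9 s, with the bracket held at the focus point; no verdict was reported.

- **Position:** By the arm's own pose, the middle of the nut side is about 1–2 mm from the focus point. An independent depth check from the scene camera put it about 3 mm off.
- **Orientation:** The bracket sits within about 0.015 rad of the tool in the wrist view, and the tool was within 0.002 rad of the camera axes. The ball, stand strip, column and bracket line up in that view.
- **Stillness:** The arm's joints were almost at rest (under 0.005 rad/s).
- **Surroundings:** The last pictures show the keys up and the stand clear. I checked the other brackets and bystanders only by eye. The last pictures I viewed do not show all of them, and I did not measure their positions.

No check failed. The camera estimates of the ball's position disagreed by up to about 5 mm, well inside the 20 mm tolerance.

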